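# Lid the blue jar and hold the glaze gauge on its dot

## Task

Put the blue-rimmed lid on the blue-banded jar so that it sits flat in the mouth, and let it go; then lift the yellow gauge out of its wooden stand and hold its red spring foot on the black dot of that lid, square to the sloping glaze there, pressed gently so that the foot is about half-way in. Finish while still holding the gauge there, steady; keep the blue jar about where it stands, and leave the other jar, the other lid and everything else where they are.

Things in the scene. Friction and masses are not known exactly. Their poses are not given: they have to be found in the camera images.
- jar_blue: White stoneware jar with blue painted bands and lip, open at the top, loose. Outside diameter 96 mm, height 70 mm, round mouth 80 mm in diameter with an 8 mm wall. Origin: centre of its underside, z up. Mass about 0.55 kg.
- lid_blue: White lid with blue rim and knob, upright on the table, 0.2 kg. From below: spigot 75 mm wide, 10 mm deep, that enters the jar's mouth (2.5 mm play); rim 96 mm wide, 6 mm thick, that rests on the jar's lip; cone rising at 20 degrees to the knob. Origin: centre of the underside, z up its axis, x towards the black dot. Seated, the origin is 60 mm above the jar's; it may be turned any way.
- lid_blue_knob (a point): Middle of the blue lid's round knob, on its axis 42 mm above the lid's underside. Knob 26 mm in diameter; straight sides from 9 mm below to 9 mm above this point, top 12 mm above it.
- lid_blue_dot: Black dot, 16 mm in diameter, painted on the sloping cone of the blue lid, 31 mm from the lid's axis and 22.2 mm above the lid's underside. Origin: the dot's centre on the surface; z is the outward normal of the glaze, 20 degrees from the lid's axis, leaning away from the knob.
- stand: Dark wooden block 60 x 60 x 45 mm, fixed to the table, with an upright through hole 23 mm in diameter in the middle, in which the gauge stands. Origin: centre of its underside.
- gauge: Yellow pen-type gauge with black display, 120 mm long, 0.15 kg, upright in the stand. Origin: tip of its red foot when fully out, 7 mm above the table at the start; z up along the gauge. Foot 0 to 10 mm, 8 mm wide, round end; steel nose 10 to 38 mm, 18 mm wide; square housing 24 x 24 mm, sides along x and y, 38 to 120 mm, its shoulder resting on the stand.
- gauge_foot (a joint): How far the gauge's red foot is pushed in along the gauge, m: 0 is fully out, 0.008 fully in (stop). Spring: about 1 N to start it, 3 N at half-way, 5 N fully in.
- gauge_tip (a point): The end point of the gauge's red foot; it moves with the foot.
- jar_brown: Bystander: the same jar with brown bands, open, loose. Origin: centre of its underside.
- lid_brown: Bystander: the same lid with brown rim and knob, lying on the table, also with a black dot. Origin: centre of its underside.
- brush_pot: Bystander: loose red pot, 68 mm in diameter, 85 mm high, with wooden tools standing to 156 mm. Origin: centre of its underside.
- bowl: Bystander: loose brown bowl, 110 mm in diameter, 50 mm high. Origin: centre of its underside.
- glaze_jar: Bystander: loose closed amber jar with a steel cap, 68 mm in diameter, 85 mm high. Origin: centre of its underside.
- spatula: Bystander: loose spatula, 180 mm long, lying near the far edge. Origin: near its middle, on the table.
Not all that is in view belongs to the job. Leave any green look-alike of the lid_blue alone.

How it is judged:
By the outcome, as a careful person would: the job done as asked, in the order asked, and still so for the second after the job is handed in, while the arm keeps its last pose, push and grip.
It also fails if it takes over 48 s, if anything falls off the work surface, if the arm or the gripper's body presses on something with over 40 N, if the wrist force passes 120 N, or if a joint passes its speed limit or range.

## Robot

A 6-joint arm with a two-finger parallel gripper is mounted at the origin on the work surface. World frame = base frame: x ahead of the robot, y to its left, z up, the work surface at z = 0. Lengths are in m, angles in degrees, forces in N, time in s.
With the tool pointing down it reaches from about 0.35 to 0.8 m from the base axis. Payload 7.3 kg.
Tool frame: the origin (TCP) lies at the very end of the fingers, on their centre line; the grasp point (between the pads) lies 19 mm behind it; x points along the fingers, z is the direction in which the jaws open and shut, and the axes are right-handed (so a half turn about x gives the same grasp; the last joint's range is limited). The gripper opens to 85 mm and grips with 20 to 120 N. Pads are 22 mm wide; open, the fingers measure 114 mm over their backs; the gripper's body (76 mm by 85 mm) begins 54 mm behind the grasp point. The pads swing forward as they close: fully open they stand 13 mm farther back than shut.
Start: joints at [-78.724, 19.595, 87.324, -0, 73.075, -8.365], TCP at [0.176, -0.494, 0.201] pointing down, gripper open.
Joint ranges: [-145.02, 145.02], [-44.19, 115.74], [2.07, 154.8], [-57.11, 237.11], [16.16, 152.29], [-177.93, 177.93]. Speed limits (degrees/s): [147.25, 147.25, 180, 180, 180, 180].

## Interface

Orientations are given as a 3x3 rotation matrix whose columns are the frame's x, y, z axes.
In Python, from bench import get_state, camera, job_done, spot_in, pinpoint gives the robot as it stands.
- The arm moves only by the tool servo_tool, never from a script. Its argument "series" is a list of rows, each a list of 5 numbers: the shift along the tool's x, y, z in mm, then the turn about the tool's x in degrees, then the opening, from 0 (shut) to 1 (fully open). A call has exactly 8 rows; each row is the pose to reach, as a shift and turn from the pose commanded when the call began, along the tool's axes at that moment; what a row does not reach only later rows make up. A row lasts 1/10 s, in which the tool goes at most 50 mm and 8.59 degrees, less where a joint would pass 70% of its speed; a pose out of reach is approached as far as the arm can. A call with a gripper value outside its range is refused whole. The fingers move at their own pace and stop on an object; "grip_force" is the grip in N (left out, the last holds). Time passes only in rows, so rows that repeat a pose let the fingers close, or fill a call up. It gives the time, the measured TCP pose, the force and the opening at its end, in the units of the state.
- get_state(): the state, without advancing time (a new reading comes with each control period).
- camera(name): name is "side" or "top"; returns a dict with "color" (480x640x3 uint8, red, green, blue), "z_map" (480x640 float32, m along the optical axis (not along the pixel's ray), 0 where there is no reading), "mtx" (3x3 intrinsics, pixels), "eye" and "rotation" of the camera in the world. Camera axes: x right, y up, looking along -z (the intrinsics and any distortion apply to the point x, -y, -z); pixel columns grow to the right and rows downward; lengths in m; the calibration is good to about 2 mm. A picture is of the moment at which its call begins.
- job_done(): hands the job in, once; it reports no verdict.
Trained networks look in a picture, given as the dict that the camera call returned (one of the last four; its "shot" number tells which), for a name from the list of things; names that differ only in an ending like _2 or _b are one class to them, and where a whole thing is asked for, a point or a joint stands for the part that bears it (a point fixed in the world has none). Each returns a list of dicts, best first, with "p" (0 to 1); they miss things now and then, are a little off and sometimes report something else, mostly with a low value. They report only what shows in the picture. A call takes as long as a camera call. They do not tell look-alikes from the thing itself.
- spot_in(thing, picture): "bbox" ([left, top, right, bottom] in pixels, round what is visible of it).
- pinpoint(thing, picture): "position" ([column, row] in pixels: a listed point, or the origin of a listed thing).
The state is a dict: "t": time; "q": joint angles; "qd": joint speeds; "joint_efforts": joint torques, N m; "position": TCP position; "orientation": TCP orientation; "force": force on the tool from outside, world axes, zero at the start; "torque": the same for the moment, N m; "finger_gap": finger opening in m.
Only numpy, scipy, OpenCV 4.12 (cv2) and the standard library are available. Lean on these libraries where they do the work, as an engineer would, in place of code of your own. Each camera call takes 0.05 s, during which the arm holds its last target. There are 200 camera calls.

## Working session

There is one attempt and no reset: what is moved stays moved. The work goes in short steps, Python scripts to look and compute and a tool call to move; the robot and the scene stay as the last step left them, time stands still between calls to the robot, and variables do not carry over. Pictures are saved under pics/ and viewed, about 8 in all and at most 12, crops included, and the job is handed in when it is done.

Besides the shell and the picture viewer there is one more tool, called after ">>>" by a JSON object that holds its "fn" and its "kwargs", one argument or row to a line. servo_tool: Moves the arm, as the interface text tells. Its arguments: {"type":"object","properties":{"series":{"type":"array","items":{"type":"array","items":{"type":"number"}}},"grip_force":{"type":"number"}},"required":["series"]}

```bash
mkdir -p pics; ls
cat > h.py <<'E'
import numpy as np, cv2
from bench import *
def pix2w(c,u,v,depth=None,z=None):
    K=c["mtx"];d=np.array([(u-K[0,2])/K[0,0],-(v-K[1,2])/K[1,1],-1.0])
    R=np.array(c["rotation"]);e=np.array(c["eye"])
    if depth is not None: return e+R@(d*depth)
    w=R@d; return e+w*((z-e[2])/w[2])
def cloud(c):
    K=c["mtx"];Z=c["z_map"];v,u=np.mgrid[0:480,0:640]
    P=np.stack([(u-K[0,2])/K[0,0]*Z,-(v-K[1,2])/K[1,1]*Z,-Z],-1)
    return P@np.array(c["rotation"]).T+np.array(c["eye"])
def save(n,c,crop=None,s=1):
    im=c["color"][...,::-1]
    if crop: l,t,r,b=crop; im=im[t:b,l:r]
    cv2.imwrite("pics/"+n+".png",cv2.resize(im,None,fx=s,fy=s,interpolation=cv2.INTER_CUBIC))
E
python3 - <<'E'
from h import *
a=camera("top");b=camera("side")
cv2.imwrite("pics/a.png",cv2.resize(np.vstack([a["color"],b["color"]])[...,::-1],None,fx=.62,fy=.62,interpolation=cv2.INTER_AREA))
save("top",a);save("side",b)
print({k:v for k,v in a.items() if k not in("color","z_map")});print(b["eye"],b["rotation"])
for n in ["jar_blue","lid_blue","lid_blue_knob","lid_blue_dot","stand","gauge","jar_brown","lid_brown","brush_pot","bowl","glaze_jar"]:
  for nm,c in(("top",a),("side",b)):
    print(n,nm,[(np.round(x["position"]),round(x["p"],2)) for x in pinpoint(n,c)][:4],[(np.round(x["bbox"]),round(x["p"],2)) for x in spot_in(n,c)][:3])
s=get_state();print(s)
E
```

```text
pics
{'mtx': array([[435.71817547,   0.        , 319.33340406],
       [  0.        , 435.71817547, 247.98721051],
       [  0.        ,   0.        ,   1.        ]]), 'eye': array([0.48818323, 0.01449387, 0.97803214]), 'rotation': array([[-7.30369807e-04,  9.98740132e-01, -5.01758478e-02],
       [-9.99711918e-01,  4.74508438e-04,  2.39970040e-02],
       [ 2.39905798e-02,  5.01789197e-02,  9.98452066e-01]]), 'shot': 1}
[0.36251421 0.65443707 0.76993328] [[-0.96199996  0.18664383 -0.19929916]
 [-0.27255274 -0.70039352  0.65966955]
 [-0.01646459  0.68892162  0.72464883]]
jar_blue top [] [(array([223., 176., 272., 221.]), 0.91)]
jar_blue side [(array([261., 301.]), 0.6)] [(array([230., 255., 282., 314.]), 0.56)]
lid_blue top [(array([314., 217.]), 0.79), (array([279., 299.]), 0.76)] [(array([197., 332., 238., 380.]), 0.88), (array([256., 279., 302., 322.]), 0.78), (array([295., 195., 333., 240.]), 0.56)]
lid_blue side [(array([423., 371.]), 0.94), (array([294., 249.]), 0.71), (array([377., 296.]), 0.65)] [(array([399., 339., 458., 392.]), 0.86), (array([273., 226., 317., 260.]), 0.69)
[... 2305 characters left out ...]
7.30746954e+01, -8.36573299e+00]), 'qd': array([ 4.55548406e-02,  1.17502818e-03, -4.77776193e-05,  1.46999869e-02,
        3.56028039e-02,  7.87113727e-02]), 'joint_efforts': array([ 1.37565814e-03, -4.33556092e+01, -2.46272099e+01, -7.51402013e-05,
        3.76190537e-04, -4.02561636e-05]), 'position': array([ 0.17647982, -0.49447908,  0.20123967]), 'orientation': array([[ 3.89053031e-05,  9.41826639e-01,  3.36099064e-01],
       [-1.30939195e-04,  3.36099066e-01, -9.41826630e-01],
       [-9.99999991e-01, -7.36649019e-06,  1.36398058e-04]]), 'force': array([ 0.6062971 , -0.41586001, -0.17059272]), 'torque': array([ 0.02846105, -0.01568032, -0.01145456]), 'finger_gap': 0.08531886214405968}
```

View pics/top.png

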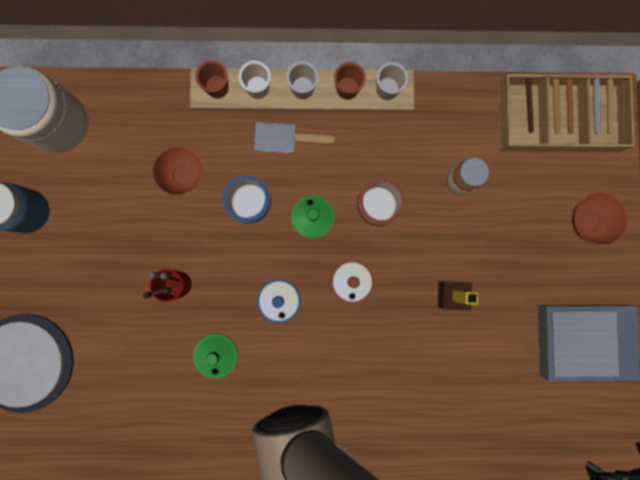

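View pics/side.png

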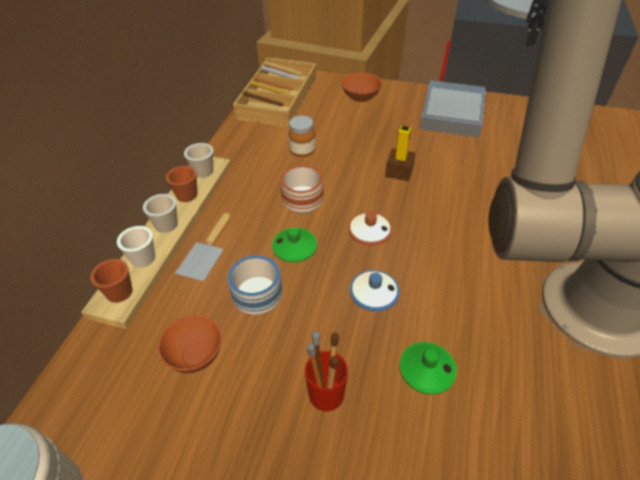

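```bash
cat >> h.py <<'E'
from scipy.optimize import least_squares
def cfit(P):
    f=lambda p:np.hypot(P[:,0]-p[0],P[:,1]-p[1])-p[2]
    r=least_squares(f,[*np.median(P[:,:2],0),.04],loss="soft_l1",f_scale=.002);return r.x,np.std(f(r.x)),len(P)
def near(X,x,y,r,z0,z1): return (np.hypot(X[...,0]-x,X[...,1]-y)<r)&(X[...,2]>z0)&(X[...,2]<z1)
E
python3 - <<'E'
from h import *
a=camera("top");b=camera("side")
K=a["mtx"]
jl=pix2w(a,247,200,z=.07);ll=pix2w(a,279,301,z=.02);gl=pix2w(a,472,298,z=.127);bl=pix2w(a,352,282,z=.02)
print("jar",jl,"lid",ll,"gauge",gl)
for nm,c in(("top",a),("side",b)):
    X=cloud(c);hsv=cv2.cvtColor(c["color"],cv2.COLOR_RGB2HSV).astype(int)
    np.savez("pics/"+nm,X=X,**{k:c[k] for k in c})
    m=near(X,jl[0],jl[1],.065,.064,.078);P=X[m];print(nm,"jar lip",cfit(P),np.median(P[:,2]))
    m=near(X,ll[0],ll[1],.065,.008,.03);P=X[m];print("lid disc z",np.percentile(P[:,2],[2,50,98]))
    blue=(hsv[...,0]>95)&(hsv[...,0]<125)&(hsv[...,1]>90)
    m=near(X,ll[0],ll[1],.065,.006,.025)&blue;print("lid rim",cfit(X[m]))
    m=near(X,ll[0],ll[1],.03,.048,.065);print("knob top",X[m].mean(0) if m.any() else 0,m.sum())
    dk=(c["color"].max(-1)<70)&near(X,ll[0],ll[1],.045,.012,.04);print("dot",X[dk].mean(0),dk.sum())
    m=near(X,gl[0],gl[1],.04,.115,.14);print("gauge top",X[m].mean(0),np.ptp(X[m],axis=0),m.sum())
    m=near(X,gl[0],gl[1],.06,.04,.05);print("stand top",X[m].min(0),X[m].max(0),m.sum())
save("crop",a,(200,160,500,330),2.6)
E
```

```text
jar [0.63418485 0.14384983 0.07      ] lid [0.42036313 0.07966417 0.02      ] gauge [ 0.43287427 -0.3054145   0.127     ]
top jar lip (array([0.63916185, 0.14674626, 0.04395233]), np.float64(0.002499508996433389), 554) 0.07069100203127321
lid disc z [0.01474276 0.02113282 0.02894817]
lid rim (array([0.42113835, 0.08096072, 0.04531186]), np.float64(0.0005064967047345964), 61)
knob top [0.42209863 0.08041862 0.05400986] 117
dot [0.39050535 0.07440415 0.02292813] 18
gauge top [ 0.43475172 -0.30266905  0.12642968] [0.02346216 0.02452957 0.01617639] 178
stand top [ 0.40391089 -0.33593475  0.04006753] [ 0.46414455 -0.27282795  0.04983465] 565
side jar lip (array([0.63966712, 0.14946829, 0.04398551]), np.float64(0.002663407349394229), 732) 0.07099103205049356
lid disc z [0.01296223 0.02132471 0.02927023]
lid rim (array([0.42264411, 0.08146204, 0.04566087]), np.float64(0.0010776742668670593), 103)
knob top [0.42297976 0.08358617 0.05443182] 131
dot [0.39258667 0.0746092  0.02368974] 7
gauge top [ 0.43562632 -0.29920145  0.12576421] [0.02500873 0.02907117 0.01660908] 118
stand top [ 0.40560556 -0.3362246   0.04017489] [ 0.4666923  -0.27127238  0.04994528] 336
```

View pics/crop.png

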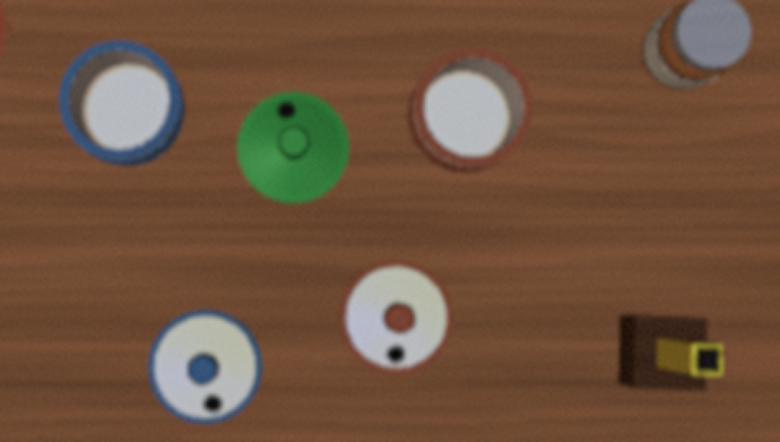

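>>> {"fn": "servo_tool", "kwargs": {
  "series": [
    [20, 289, -263, 0, 1],
    [20, 289, -263, 0, 1],
    [20, 289, -263, 0, 1],
    [20, 289, -263, 0, 1],
    [20, 289, -263, 0, 1],
    [20, 289, -263, 0, 1],
    [20, 289, -263, 0, 1],
    [20, 289, -263, 0, 1]
  ],
  "grip_force": 40
}}

```text
t: 3.2
position: [0.3609, -0.1474, 0.1814]
orientation: [[0.001, 0.942, 0.337], [-0.0, 0.337, -0.942], [-1.0, 0.001, 0.001]]
force: [0.5, -0.2, 0.2]
finger_gap: 0.0855
```

```bash
cat >> h.py <<'E'
def go(x,y,z):
    s=get_state();d=np.array([x,y,z])-s["position"]
    yaw=np.degrees(np.arctan2(*s["orientation"][[1,0],1]))
    print("t",round(s["t"],2),"pos",s["position"].round(4),"tool y az",yaw.round(1),"F",s["force"].round(1),"gap",round(s["finger_gap"],4),"shift mm",(s["orientation"].T@d*1000).round(1))
E
python3 -c "
from h import *
go(.422,.0812,.08);go(.422,.0812,.032)"
```

```text
t 3.2 pos [ 0.3609 -0.1474  0.1814] tool y az 19.7 F [ 0.5 -0.2  0.2] gap 0.0855 shift mm [ 101.4  134.4 -194.7]
t 3.2 pos [ 0.3609 -0.1474  0.1814] tool y az 19.7 F [ 0.5 -0.2  0.2] gap 0.0855 shift mm [ 149.4  134.4 -194.8]
```

>>> {"fn": "servo_tool", "kwargs": {
  "series": [
    [60, 134, -195, 0, 1],
    [60, 134, -195, 0, 1],
    [60, 134, -195, 0, 1],
    [60, 134, -195, 0, 1],
    [60, 134, -195, 0, 1],
    [101, 134, -195, 0, 1],
    [101, 134, -195, 0, 1],
    [101, 134, -195, 0, 1]
  ]
}}

```text
t: 4.0
position: [0.4205, 0.0788, 0.0804]
orientation: [[-0.002, 0.942, 0.336], [-0.0, 0.336, -0.942], [-1.0, -0.002, -0.0]]
force: [0.4, -0.4, -0.7]
finger_gap: 0.085
```

```bash
python3 -c "
from h import *
go(.422,.0812,.032)"
```

```text
t 4.0 pos [0.4205 0.0788 0.0804] tool y az 19.6 F [ 0.4 -0.4 -0.7] gap 0.085 shift mm [48.4  2.3 -1.7]
```

>>> {"fn": "servo_tool", "kwargs": {
  "series": [
    [25, 1, -1, 0, 1],
    [49, 1, -1, 0, 1],
    [49, 1, -1, 0, 1],
    [49, 1, -1, 0, 0],
    [49, 1, -1, 0, 0],
    [49, 1, -1, 0, 0],
    [49, 1, -1, 0, 0],
    [49, 1, -1, 0, 0]
  ],
  "grip_force": 50
}}

```text
t: 4.8
position: [0.4218, 0.0803, 0.0317]
orientation: [[0.001, 0.942, 0.336], [-0.0, 0.336, -0.942], [-1.0, 0.001, 0.0]]
force: [-0.4, 0.0, -0.2]
finger_gap: 0.0124
```

```bash
python3 -c "
from h import *
b=camera('side');a=camera('top');l=b['color'][180:340,290:450];r=a['color'][220:380,200:360]
cv2.imwrite('pics/c.png',cv2.resize(np.hstack([l,r])[...,::-1],None,fx=2.5,fy=2.5,interpolation=cv2.INTER_CUBIC))
go(.422,.081,.08)"
```

```text
t 4.9 pos [0.4216 0.0804 0.0314] tool y az 19.6 F [ 0.4  0.8 -0.2] gap 0.0001 shift mm [-48.6   0.6  -0.5]
```

View pics/c.png

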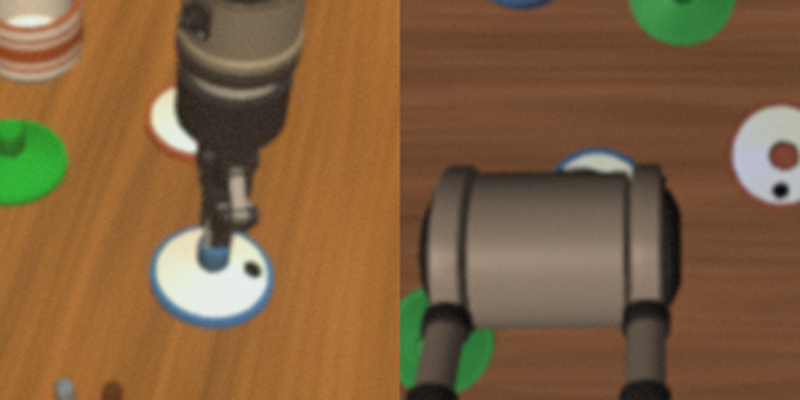

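```bash
python3 -c "
from h import *
b=camera('side');X=cloud(b)
for v in range(255,300,4): print(v,[tuple((X[v,u]*1000).round().astype(int)) for u in (368,374,380)],b['color'][v,374])
go(.422,.081,.08)"
```

```text
255 [(np.int64(454), np.int64(-16), np.int64(0)), (np.int64(428), np.int64(99), np.int64(135)), (np.int64(417), np.int64(106), np.int64(146))] [60 51 38]
259 [(np.int64(451), np.int64(-4), np.int64(1)), (np.int64(427), np.int64(96), np.int64(121)), (np.int64(415), np.int64(116), np.int64(147))] [56 47 40]
263 [(np.int64(449), np.int64(8), np.int64(2)), (np.int64(426), np.int64(97), np.int64(111)), (np.int64(412), np.int64(132), np.int64(156))] [52 45 36]
267 [(np.int64(447), np.int64(17), np.int64(0)), (np.int64(424), np.int64(114), np.int64(121)), (np.int64(411), np.int64(139), np.int64(154))] [64 57 50]
271 [(np.int64(443), np.int64(42), np.int64(19)), (np.int64(425), np.int64(94), np.int64(86)), (np.int64(415), np.int64(90), np.int64(84))] [79 72 64]
275 [(np.int64(440), np.int64(57), np.int64(24)), (np.int64(424), np.int64(93), np.int64(73)), (np.int64(414), np.int64(88), np.int64(70))] [77 75 72]
279 [(np.int64(437), np.int64(79), np.int64(40)), (np.int64(424), np.int64(86), np.int64(53)), (np.int64(413), np.int64(87), np.int64(58))] [ 80 120 152]
283 [(np.int64(435), np.int64(8
[... 152 characters left out ...]
(91), np.int64(32)), (np.int64(422), np.int64(93), np.int64(38)), (np.int64(412), np.int64(83), np.int64(29))] [ 80  96 100]
291 [(np.int64(432), np.int64(99), np.int64(29)), (np.int64(421), np.int64(94), np.int64(27)), (np.int64(410), np.int64(92), np.int64(28))] [232 238 230]
295 [(np.int64(430), np.int64(104), np.int64(24)), (np.int64(419), np.int64(103), np.int64(26)), (np.int64(408), np.int64(101), np.int64(28))] [231 236 231]
299 [(np.int64(429), np.int64(112), np.int64(23)), (np.int64(418), np.int64(110), np.int64(24)), (np.int64(407), np.int64(107), np.int64(24))] [232 238 233]
t 4.95 pos [0.4216 0.0804 0.0313] tool y az 19.6 F [ 0.1 -0.6 -0.6] gap 0.0001 shift mm [-48.7   0.6  -0.4]
```

>>> {"fn": "servo_tool", "kwargs": {
  "series": [
    [-40, 0, 0, 0, 0],
    [-40, 0, 0, 0, 0],
    [-40, 0, 0, 0, 0],
    [-40, 0, 0, 0, 0],
    [-40, 0, 0, 0, 0],
    [-40, 0, 0, 0, 0],
    [-40, 0, 0, 0, 0],
    [-40, 0, 0, 0, 0]
  ]
}}

```text
t: 5.75
position: [0.4214, 0.0803, 0.0709]
orientation: [[-0.001, 0.942, 0.336], [-0.0, 0.336, -0.942], [-1.0, -0.001, -0.0]]
force: [-0.4, -0.5, 0.4]
finger_gap: 0.0005
```

```bash
python3 -c "
from h import *
b=camera('side');X=cloud(b);go(.422,.081,.08)
l=b['color'][190:330,300:440]
cv2.imwrite('pics/d.png',cv2.resize(l[...,::-1],None,fx=4,fy=4,interpolation=cv2.INTER_CUBIC))
s=get_state();K=b['mtx'];p=np.array(b['rotation']).T@(s['position']-b['eye']);print('TCP px',K[0,0]*p[0]/-p[2]+K[0,2],K[1,1]*-p[1]/-p[2]+K[1,2])
for z0 in range(20,150,10):
  m=near(X,.42,.08,.04,z0/1000,z0/1000+.01);P=X[m]
  if m.any(): print(z0,m.sum(),P.min(0).round(3),P.max(0).round(3))
"
```

```text
t 5.8 pos [0.4215 0.0803 0.071 ] tool y az 19.6 F [-0.   0.7 -0.7] gap 0.0001 shift mm [-9.   0.7 -0.5]
TCP px 376.842919314295 270.87967988315603
20 792 [0.381 0.041 0.02 ] [0.459 0.12  0.03 ]
30 57 [0.406 0.08  0.03 ] [0.438 0.097 0.04 ]
40 42 [0.411 0.08  0.041] [0.436 0.095 0.05 ]
50 127 [0.411 0.07  0.05 ] [0.435 0.096 0.058]
100 15 [0.411 0.077 0.101] [0.436 0.093 0.11 ]
110 42 [0.411 0.081 0.111] [0.433 0.093 0.12 ]
120 43 [0.413 0.079 0.12 ] [0.435 0.096 0.13 ]
130 5 [0.43  0.077 0.132] [0.436 0.09  0.135]
140 13 [0.424 0.077 0.141] [0.438 0.111 0.15 ]
```

View pics/d.png

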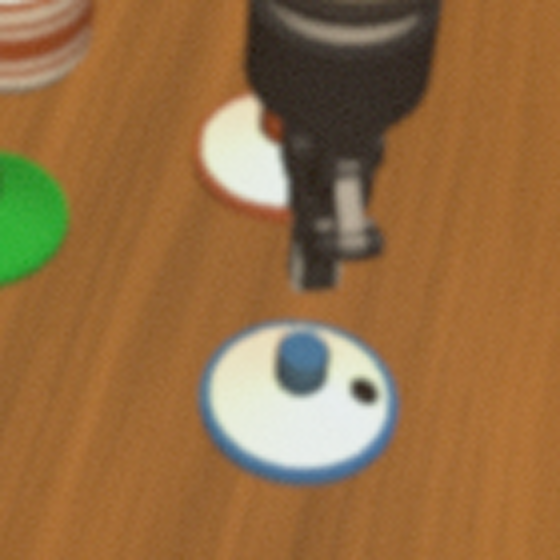

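>>> {"fn": "servo_tool", "kwargs": {
  "series": [
    [0, 0, 0, 0, 1],
    [0, 0, 0, 0, 1],
    [0, 0, 0, 0, 1],
    [20, 0, 0, 0, 1],
    [45, 0, 0, 0, 1],
    [67, 0, 0, 0, 1],
    [67, 0, 0, 0, 1],
    [67, 0, 0, 0, 0]
  ]
}}

```text
t: 6.6
position: [0.4215, 0.0803, 0.0044]
orientation: [[-0.001, 0.942, 0.336], [-0.0, 0.336, -0.942], [-1.0, -0.001, -0.0]]
force: [1.0, -0.2, 0.0]
finger_gap: 0.073
```

>>> {"fn": "servo_tool", "kwargs": {
  "series": [
    [0, 0, 0, 0, 0],
    [0, 0, 0, 0, 0],
    [0, 0, 0, 0, 0],
    [0, 0, 0, 0, 0],
    [0, 0, 0, 0, 0],
    [0, 0, 0, 0, 0],
    [0, 0, 0, 0, 0],
    [0, 0, 0, 0, 0]
  ]
}}

```text
t: 7.4
position: [0.4221, 0.0803, 0.0051]
orientation: [[0.002, 0.942, 0.336], [-0.0, 0.336, -0.942], [-1.0, 0.001, 0.001]]
force: [-0.8, -0.4, 6.4]
finger_gap: 0.0238
```

>>> {"fn": "servo_tool", "kwargs": {
  "series": [
    [-10, 0, 0, 0, 0],
    [-30, 0, 0, 0, 0],
    [-60, 0, 0, 0, 0],
    [-95, 0, 0, 0, 0],
    [-95, 0, 0, 0, 0],
    [-95, 0, 0, 0, 0],
    [-95, 0, 0, 0, 0],
    [-95, 0, 0, 0, 0]
  ]
}}

```text
t: 8.2
position: [0.4205, 0.0803, 0.0981]
orientation: [[-0.003, 0.942, 0.336], [-0.0, 0.336, -0.942], [-1.0, -0.003, -0.001]]
force: [0.5, 0.3, -2.1]
finger_gap: 0.0235
```

```bash
python3 -c "
from h import *
b=camera('side');X=cloud(b);go(.6395,.148,.1)
cv2.imwrite('pics/e.png',cv2.resize(b['color'][160:320,290:450][...,::-1],None,fx=3,fy=3,interpolation=cv2.INTER_CUBIC))
hsv=cv2.cvtColor(b['color'],cv2.COLOR_RGB2HSV).astype(int)
blue=(hsv[...,0]>95)&(hsv[...,0]<125)&(hsv[...,1]>90)
m=near(X,.422,.08,.07,.05,.2)&blue
print(cfit(X[m]),np.percentile(X[m],[5,50,95],axis=0).round(3))
"
```

```text
t 8.25 pos [0.4207 0.0803 0.0982] tool y az 19.6 F [-0.1  0.2 -1.1] gap 0.0238 shift mm [ -2.4 228.8   9.8]
(array([0.42172756, 0.0807677 , 0.04550833]), np.float64(0.0011851643609211858), 140) [[0.378 0.094 0.108]
 [0.413 0.119 0.111]
 [0.458 0.127 0.112]]
```

View pics/e.png

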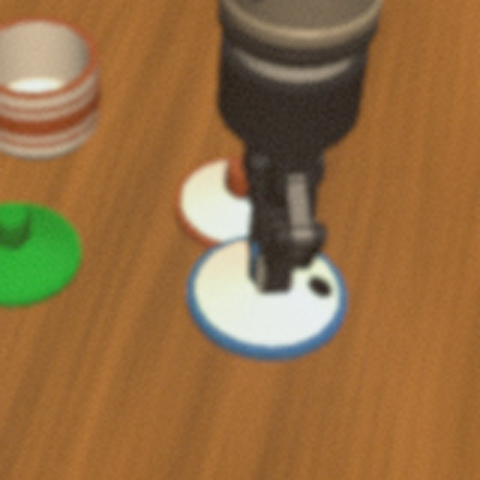

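>>> {"fn": "servo_tool", "kwargs": {
  "series": [
    [-4, 45, 2, 5, 0],
    [-4, 90, 4, 9, 0],
    [-4, 135, 6, 12, 0],
    [-4, 180, 8, 12, 0],
    [-4, 215, 10, 12, 0],
    [-4, 228, 10, 12, 0],
    [-4, 228, 10, 12, 0],
    [-4, 228, 10, 12, 0]
  ]
}}

```text
t: 9.05
position: [0.6385, 0.1474, 0.1016]
orientation: [[-0.003, 0.991, 0.133], [-0.0, 0.133, -0.991], [-1.0, -0.003, 0.0]]
force: [-0.9, -0.1, -1.7]
finger_gap: 0.0237
```

```bash
python3 -c "
from h import *
go(.639,.148,.064)
for n in ('top','side'):
  c=camera(n);X=cloud(c);hsv=cv2.cvtColor(c['color'],cv2.COLOR_RGB2HSV).astype(int)
  np.savez('pics/'+n+'2',X=X,**{k:c[k] for k in c})
  blue=(hsv[...,0]>95)&(hsv[...,0]<125)&(hsv[...,1]>90)
  for z0,z1 in((.062,.078),(.1,.125)):
    m=near(X,.639,.148,.07,z0,z1)&blue
    if m.sum()>9: print(n,z0,cfit(X[m]),np.percentile(X[m],[5,50,95],axis=0).round(3)[:,2])
  if n=='side':save('f',c,(180,170,360,330),3)
O=np.load('pics/side.npz');X=O['X'];hsv=cv2.cvtColor(O['color'],cv2.COLOR_RGB2HSV).astype(int)
m=near(X,.639,.148,.07,.062,.078)&(hsv[...,0]>95)&(hsv[...,0]<125)&(hsv[...,1]>90);print('orig lip',cfit(X[m]))
O=np.load('pics/top.npz');X=O['X'];hsv=cv2.cvtColor(O['color'],cv2.COLOR_RGB2HSV).astype(int)
m=near(X,.639,.148,.07,.062,.078)&(hsv[...,0]>95)&(hsv[...,0]<125)&(hsv[...,1]>90);print('orig lip top',cfit(X[m]))
"
```

```text
t 9.05 pos [0.6385 0.1474 0.1016] tool y az 7.6 F [-0.9 -0.1 -1.7] gap 0.0237 shift mm [37.6  0.7 -0.6]
top 0.062 (array([0.64133455, 0.14860779, 0.04807367]), np.float64(0.0013757347770573364), 70) [0.064 0.07  0.073]
top 0.1 (array([0.63778853, 0.14597615, 0.04563793]), np.float64(0.0010494086418888523), 89) [0.109 0.113 0.116]
side 0.062 (array([0.63927681, 0.14913804, 0.04362547]), np.float64(0.001235801920273725), 130) [0.07  0.072 0.074]
side 0.1 (array([0.63910728, 0.14758338, 0.0457868 ]), np.float64(0.0011200805955434968), 162) [0.111 0.114 0.117]
orig lip (array([0.63952659, 0.14863458, 0.04401781]), np.float64(0.0011693997268540162), 181)
orig lip top (array([0.63811822, 0.14665969, 0.04443841]), np.float64(0.0017022182976933597), 365)
```

View pics/f.png

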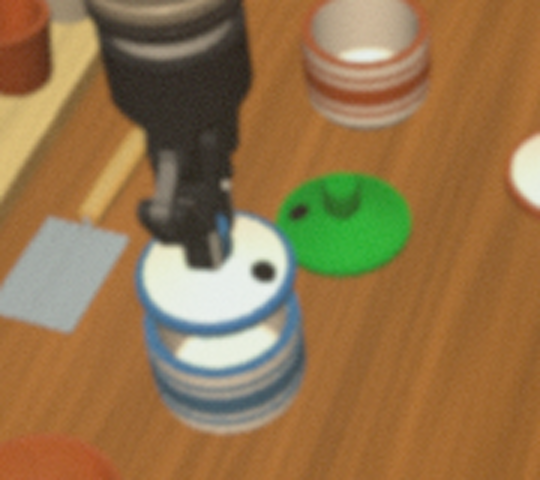

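>>> {"fn": "servo_tool", "kwargs": {
  "series": [
    [5, 0.5, -1, 0, 0],
    [12, 0.5, -1, 0, 0],
    [19, 0.5, -1, 0, 0],
    [25, 0.5, -1, 0, 0],
    [30, 0.5, -1, 0, 0],
    [33, 0.5, -1, 0, 0],
    [35, 0.5, -1, 0, 0],
    [36, 0.5, -1, 0, 0]
  ]
}}

```text
t: 9.95
position: [0.64, 0.1486, 0.067]
orientation: [[-0.0, 0.991, 0.133], [-0.0, 0.133, -0.991], [-1.0, -0.0, 0.0]]
force: [1.2, 0.0, -2.8]
finger_gap: 0.0241
```

>>> {"fn": "servo_tool", "kwargs": {
  "series": [
    [1, 0, 0, 0, 0],
    [2, 0, 0, 0, 0],
    [3, 0, 0, 0, 0],
    [3, 0, 0, 0, 0],
    [3, 0, 0, 0, 0],
    [3, 0, 0, 0, 0],
    [3, 0, 0, 0, 0],
    [3, 0, 0, 0, 0]
  ]
}}

```text
t: 10.75
position: [0.6402, 0.1486, 0.0652]
orientation: [[0.001, 0.991, 0.133], [-0.0, 0.133, -0.991], [-1.0, 0.001, 0.0]]
force: [-2.4, 0.7, 4.9]
finger_gap: 0.0238
```

```bash
cat > lid.py <<'E'
from h import *
go(.64,.1486,.064)
for n in ('top','side'):
  c=camera(n);X=cloud(c);hsv=cv2.cvtColor(c['color'],cv2.COLOR_RGB2HSV).astype(int)
  blue=(hsv[...,0]>95)&(hsv[...,0]<125)&(hsv[...,1]>90)
  m=near(X,.639,.148,.07,.067,.085)&blue
  if m.sum()>9: print(n,cfit(X[m]),np.percentile(X[m],[5,50,95],axis=0).round(4)[:,2])
  m=near(X,.639,.148,.042,.074,.09)&(c['color'].min(-1)>140); P=X[m]
  if m.sum()>30:
    r=np.hypot(P[:,0]-.6395,P[:,1]-.148)
    w=P[:,2]+.364*r
    A=np.c_[P[:,:2]-[.6395,.148],np.ones(len(P))];s,*_=np.linalg.lstsq(A,w,rcond=None);print('tilt deg',np.degrees(s[:2]).round(2),'apex-ish',s[2].round(4),len(P), 'expect ~',.060+.0222+.031*.364)
  dk=(c['color'].max(-1)<70)&near(X,.61,.148,.02,.07,.1);print('dot',X[dk].mean(0).round(4),dk.sum())
E
python3 lid.py
```

```text
t 10.75 pos [0.6402 0.1486 0.0652] tool y az 7.6 F [-2.4  0.7  4.9] gap 0.0238 shift mm [ 1.2 -0.2  0. ]
top (array([0.63886778, 0.14703803, 0.04565327]), np.float64(0.0011925665190354521), 96) [0.0698 0.0765 0.0797]
tilt deg [-0.88 -0.41] apex-ish 0.0934 214 expect ~ 0.093484
dot [nan nan nan] 0
side (array([0.64102293, 0.14846922, 0.04603704]), np.float64(0.0011547411281405257), 154) [0.074  0.0774 0.0795]
tilt deg [ 1.5  -0.09] apex-ish 0.0946 892 expect ~ 0.093484
dot [0.6105 0.1483 0.0834] 14lid.py:13: RuntimeWarning: Mean of empty slice.
  dk=(c['color'].max(-1)<70)&near(X,.61,.148,.02,.07,.1);print('dot',X[dk].mean(0).round(4),dk.sum())
  ret = um.true_divide(
```

>>> {"fn": "servo_tool", "kwargs": {
  "series": [
    [0, 0, 0, 0, 0.5],
    [0, 0, 0, 0, 0.8],
    [0, 0, 0, 0, 1],
    [0, 0, 0, 0, 1],
    [-20, 0, 0, 0, 1],
    [-60, 0, 0, 0, 1],
    [-100, 0, 0, 0, 1],
    [-100, -50, 0, 0, 1]
  ]
}}

```text
t: 11.65
position: [0.6007, 0.1426, 0.1722]
orientation: [[0.022, 0.991, 0.132], [0.002, 0.132, -0.991], [-1.0, 0.022, 0.001]]
force: [0.7, -0.2, 0.9]
finger_gap: 0.0855
```

```bash
python3 lid.py; python3 -c "
from h import *
go(.435,-.303,.2)"
```

```text
t 11.65 pos [0.6007 0.1426 0.1722] tool y az 7.6 F [ 0.7 -0.2  0.9] gap 0.0855 shift mm [109.1  37.4  -0.8]
top (array([0.63836602, 0.1453821 , 0.04383292]), np.float64(0.001319125201986229), 43) [0.0695 0.0749 0.079 ]
tilt deg [ 0.61 -2.43] apex-ish 0.0931 43 expect ~ 0.093484
dot [nan nan nan] 0
side (array([0.64091224, 0.14872604, 0.04593071]), np.float64(0.0011693156173279767), 151) [0.0738 0.0772 0.08  ]
tilt deg [ 1.46 -0.19] apex-ish 0.0946 1002 expect ~ 0.093484
dot [0.6104 0.1485 0.0837] 14
t 11.75 pos [0.5825 0.1415 0.1624] tool y az 7.7 F [-1.8 -0.  -1. ] gap 0.0856 shift mm [ -35.5 -205.9  420.8]lid.py:13: RuntimeWarning: Mean of empty slice.
  dk=(c['color'].max(-1)<70)&near(X,.61,.148,.02,.07,.1);print('dot',X[dk].mean(0).round(4),dk.sum())
  ret = um.true_divide(
```

>>> {"fn": "servo_tool", "kwargs": {
  "series": [
    [-15, -206, 421, 0, 1],
    [-15, -206, 421, 2, 1],
    [-15, -206, 421, 4, 1],
    [-15, -206, 421, 6, 1],
    [-15, -206, 421, 7.6, 1],
    [-15, -206, 421, 7.6, 1],
    [-15, -206, 421, 7.6, 1],
    [-15, -206, 421, 7.6, 1]
  ]
}}

```text
t: 12.55
position: [0.4628, -0.2388, 0.1768]
orientation: [[-0.0, 1.0, 0.001], [0.0, 0.001, -1.0], [-1.0, -0.0, -0.0]]
force: [0.8, -0.3, 0.8]
finger_gap: 0.0855
```

```bash
python3 -c "
from h import *
go(.435,-.303,.041)"
```

```text
t 12.55 pos [ 0.4628 -0.2388  0.1768] tool y az 0.0 F [ 0.8 -0.3  0.8] gap 0.0855 shift mm [135.8 -27.8  64.2]
```

>>> {"fn": "servo_tool", "kwargs": {
  "series": [
    [0, -28, 64, 0, 1],
    [0, -28, 64, 0, 1],
    [0, -28, 64, 0, 1],
    [0, -28, 64, 0, 1],
    [40, -28, 64, 0, 1],
    [85, -28, 64, 0, 1],
    [120, -28, 64, 0, 1],
    [136, -28, 64, 0, 1]
  ]
}}

```text
t: 13.35
position: [0.4352, -0.2981, 0.0378]
orientation: [[-0.004, 1.0, 0.003], [0.004, 0.003, -1.0], [-1.0, -0.004, -0.004]]
force: [0.3, 0.4, 0.2]
finger_gap: 0.0856
```

>>> {"fn": "servo_tool", "kwargs": {
  "series": [
    [0, 0, 0, 0, 1],
    [0, 0, 0, 0, 0],
    [0, 0, 0, 0, 0],
    [0, 0, 0, 0, 0],
    [0, 0, 0, 0, 0],
    [0, 0, 0, 0, 0],
    [0, 0, 0, 0, 0],
    [0, 0, 0, 0, 0]
  ],
  "grip_force": 30
}}

```text
t: 14.15
position: [0.4365, -0.3018, 0.0418]
orientation: [[0.001, 1.0, 0.0], [-0.001, 0.0, -1.0], [-1.0, 0.001, 0.001]]
force: [-0.6, 0.3, 6.1]
finger_gap: 0.0237
```

>>> {"fn": "servo_tool", "kwargs": {
  "series": [
    [-10, 0, 0, 0, 0],
    [-21, 0, 0, 0, 0],
    [-21, 0, 0, 0, 0],
    [-21, -2, 0, 0, 0],
    [-21, -4, 0, 0, 0],
    [-21, -6, 0, 0, 0],
    [-21, -8, 0, 0, 0],
    [-21, -10, 0, 0, 0]
  ]
}}

```text
t: 14.95
position: [0.4276, -0.3024, 0.0626]
orientation: [[0.004, 1.0, 0.0], [-0.002, 0.0, -1.0], [-1.0, 0.004, 0.002]]
force: [4.5, -2.5, 1.2]
finger_gap: 0.0238
```

>>> {"fn": "servo_tool", "kwargs": {
  "series": [
    [0, -2, 0, 0, 0],
    [0, -4, 0, 0, 0],
    [0, -6, 0, 0, 0],
    [0, -8, 0, 0, 0],
    [0, -10, 0, 0, 0],
    [0, -12, 0, 0, 0],
    [0, -14, 0, 0, 0],
    [0, -15, 0, 0, 0]
  ]
}}

```text
t: 15.75
position: [0.4123, -0.3023, 0.0622]
orientation: [[0.003, 1.0, 0.0], [-0.002, 0.0, -1.0], [-1.0, 0.003, 0.002]]
force: [5.5, -2.1, -1.7]
finger_gap: 0.0237
```

>>> {"fn": "servo_tool", "kwargs": {
  "series": [
    [-5, 2, 0, 0, 0],
    [-20, 2, 0, 0, 0],
    [-45, 2, 0, 0, 0],
    [-60, 2, 0, 0, 0],
    [-60, 2, 0, 0, 0],
    [-60, 2, 0, 0, 0],
    [-60, 2, 0, 0, 0],
    [-60, 2, 0, 0, 0]
  ],
  "grip_force": 50
}}

```text
t: 16.55
position: [0.4125, -0.3008, 0.1209]
orientation: [[-0.002, 1.0, 0.001], [0.002, 0.001, -1.0], [-1.0, -0.002, -0.002]]
force: [0.1, -0.4, -2.3]
finger_gap: 0.0237
```

```bash
cat > tilt.py <<'E'
from h import *
import sys
nm=sys.argv[1]
b=camera('side');X=cloud(b);s=get_state();go(*s["position"])
P0=s["position"];np.savez('pics/'+nm,X=X,color=b['color'])
K=b['mtx'];R=np.array(b['rotation']);E=np.array(b['eye'])
def proj(p):
    q=R.T@(np.asarray(p)-E);return np.array([K[0,0]*q[0]/-q[2]+K[0,2],K[1,1]*q[1]/q[2]+K[1,2]])
c=proj(P0);l,t=int(c[0])-70,int(c[1])-70
save(nm,b,(l,t,l+140,t+140),4);print('crop',l,t)
hsv=cv2.cvtColor(b['color'],cv2.COLOR_RGB2HSV).astype(int)
red=((hsv[...,0]<8)|(hsv[...,0]>172))&(hsv[...,1]>150);yel=(hsv[...,0]>20)&(hsv[...,0]<35)&(hsv[...,1]>140)
n=np.hypot(X[...,0]-P0[0],X[...,1]-P0[1])<.06
for k,m in(('red',red&n),('yel',yel&n)):
    v,u=np.where(m)
    if len(u): print(k,len(u),'px',u.mean().round(1),v.mean().round(1),X[m].mean(0).round(4),'z',X[m][:,2].min().round(3),X[m][:,2].max().round(3))
print('tip',[(x["position"],round(x["p"],2)) for x in pinpoint("gauge_tip",b)][:2])
# image axis prediction: gauge in plane y=P0y, grip 80mm from tip
v,u=np.where((yel|red)&n);
for a in (10,15,20,25):
    a=np.radians(a);g=P0+[0,0,.046];d=np.array([-np.sin(a),0,np.cos(a)])
    print(np.degrees(a),'tip px',proj(g-.08*d).round(1),'top px',proj(g+.04*d).round(1))
E
python3 tilt.py g1
```

```text
t 16.6 pos [ 0.4126 -0.301   0.1211] tool y az 0.0 F [ 0.2  0.3 -1.9] gap 0.0236 shift mm [0. 0. 0.]
crop 343 63
red 8 px 442.6 60.5 [ 0.3781 -0.2976  0.3026] z 0.285 0.318
yel 156 px 413.9 120.6 [ 0.4164 -0.2898  0.1604] z 0.124 0.233
tip [([303.7, 200.8], 0.46)]
10.0 tip px [406.2 144. ] top px [422.2 100.5]
14.999999999999998 tip px [403.4 143. ] top px [423.8 101. ]
20.0 tip px [400.7 141.9] top px [425.2 101.6]
25.0 tip px [398.  140.5] top px [426.6 102.4]
```

View pics/g1.png

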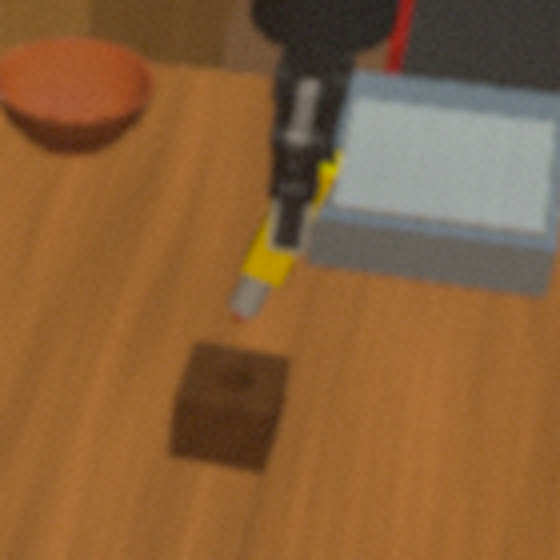

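>>> {"fn": "servo_tool", "kwargs": {
  "series": [
    [-40, 158, -449, 0, 0],
    [-40, 158, -449, 0, 0],
    [-40, 158, -449, 0, 0],
    [-40, 158, -449, 0, 0],
    [-40, 158, -449, 0, 0],
    [-40, 158, -449, 0, 0],
    [-40, 158, -449, 0, 0],
    [-40, 158, -449, 0, 0]
  ]
}}

```text
t: 17.45
position: [0.5453, 0.0768, 0.1554]
orientation: [[-0.0, 1.0, 0.001], [-0.0, 0.001, -1.0], [-1.0, -0.0, 0.0]]
force: [0.3, -0.8, -1.4]
finger_gap: 0.0234
```

```bash
python3 -c "
from h import *
go(.571,.148,.14)"
```

```text
t 17.45 pos [0.5453 0.0768 0.1554] tool y az 0.0 F [ 0.3 -0.8 -1.4] gap 0.0234 shift mm [ 15.3  25.8 -71.1]
```

>>> {"fn": "servo_tool", "kwargs": {
  "series": [
    [0, 26, -71, 0, 0],
    [0, 26, -71, 0, 0],
    [0, 26, -71, 0, 0],
    [15, 26, -71, 0, 0],
    [15, 26, -71, 0, 0],
    [15, 26, -71, 0, 0],
    [15, 26, -71, 0, 0],
    [15, 26, -71, 0, 0]
  ]
}}

```text
t: 18.25
position: [0.5714, 0.1453, 0.1412]
orientation: [[0.001, 1.0, -0.0], [-0.0, -0.0, -1.0], [-1.0, 0.001, 0.0]]
force: [-0.1, -0.1, -1.5]
finger_gap: 0.0232
```

```bash
python3 tilt.py g2; python3 lid.py 2>/dev/null | grep dot
```

```text
t 18.3 pos [0.5714 0.1454 0.1411] tool y az 0.0 F [ 0.   0.2 -1.8] gap 0.0234 shift mm [0. 0. 0.]
crop 216 185
yel 267 px 284.9 239.0 [0.5686 0.1539 0.1926] z 0.138 0.254
tip [([268.6, 273.3], 0.68)]
10.0 tip px [280.5 266.5] top px [287.6 221.5]
14.999999999999998 tip px [276.8 265.1] top px [289.7 222.3]
20.0 tip px [273.1 263.6] top px [291.7 223.1]
25.0 tip px [269.6 262. ] top px [293.7 224.1]
dot [nan nan nan] 0
dot [0.6101 0.1486 0.084 ] 13
```

View pics/g2.png

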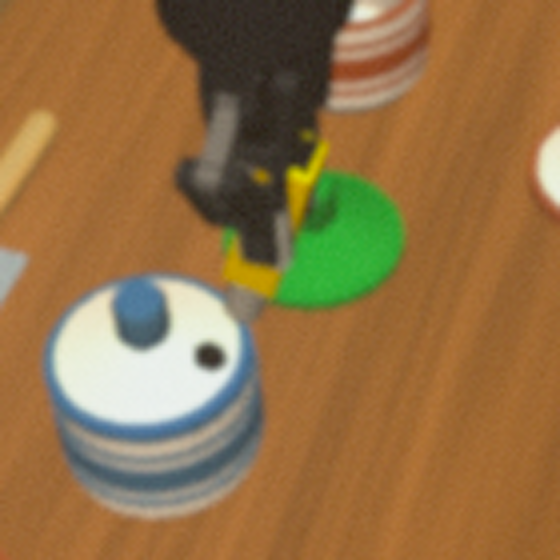

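```bash
cat > fit.py <<'E'
from h import *
def fit(b,P0,show=True):
    K=b['mtx'];R=np.array(b['rotation']);E=np.array(b['eye'])
    def proj(p):
        q=(np.atleast_2d(p)-E)@R;return np.c_[K[0,0]*q[:,0]/-q[:,2]+K[0,2],K[1,1]*q[:,1]/q[:,2]+K[1,2]]
    hsv=cv2.cvtColor(b['color'],cv2.COLOR_RGB2HSV).astype(int)
    c=proj(P0+[0,0,.046])[0];v,u=np.mgrid[0:480,0:640]
    y=((hsv[...,0]>20)&(hsv[...,0]<34)&(hsv[...,1]>150)&(hsv[...,2]>110)&(np.hypot(u-c[0],v-c[1])<38))
    rows=[r for r in range(480) if y[r].sum()>1]
    rb=np.array([[np.where(y[r])[0].max()+.5,r] for r in rows])
    def box(a,dx,dz,s0,s1,h,n=4):
        ca,sa=np.cos(a),np.sin(a);ax=np.array([-sa,0,ca]);ex=np.array([ca,0,sa])
        g=P0+[dx,0,.0462+dz];t=g-.081*ax
        return np.array([t+s*ax+i*h*ex+[0,j*h,0] for s in (s0,s1) for i in(-1,1) for j in(-1,1)])
    return proj,y,rb,box,hsv
if __name__=="__main__":
    b=camera('side');P0=get_state()["position"];proj,y,rb,box,hsv=fit(b,P0)
    print(rb.tolist())
    rb=rb[1:-1]
    p=np.polyfit(rb[:,1],rb[:,0],1,w=None);r=rb[:,0]-np.polyval(p,rb[:,1]);k=abs(r)<1.2;p=np.polyfit(rb[k,1],rb[k,0],1);print('right edge du/dv',p.round(3),k.sum(),len(k))
    for a in(10,13,16,19,22,25):
        q=proj(box(np.radians(a),0,0,.038,.12,.012));# edge i=-1
        for j in(0,1):
            lo,hi=q[j],q[4+j];print(a,'j',j,'slope',((lo-hi)[0]/(lo-hi)[1]).round(3),'lo',lo.round(1),'hi',hi.round(1),end=' ')
        print('nose end',proj(box(np.radians(a),0,0,.010,.01,0))[0].round(1),'tip',proj(box(np.radians(a),0,0,0,0,0))[0].round(1))
    c=proj(P0)[0].astype(int);l,t=c-[45,60];cv2.imwrite('pics/g3.png',cv2.resize(b['color'][t:t+100,l:l+90][...,::-1],None,fx=6,fy=6,interpolation=cv2.INTER_CUBIC));print('crop',l,t)
E
python3 fit.py
```

```text
[[297.5, 220.0], [297.5, 221.0], [297.5, 222.0], [297.5, 223.0], [297.5, 224.0], [297.5, 225.0], [297.5, 226.0], [302.5, 227.0], [305.5, 228.0], [307.5, 229.0], [309.5, 230.0], [310.5, 231.0], [312.5, 232.0], [313.5, 233.0], [314.5, 234.0], [314.5, 235.0], [315.5, 236.0], [316.5, 237.0], [316.5, 238.0], [291.5, 239.0], [317.5, 240.0], [317.5, 241.0], [317.5, 242.0], [317.5, 243.0], [317.5, 244.0], [317.5, 245.0], [317.5, 246.0], [317.5, 247.0], [276.5, 248.0], [316.5, 249.0], [277.5, 250.0], [315.5, 251.0], [284.5, 252.0], [314.5, 253.0], [313.5, 254.0], [312.5, 255.0], [285.5, 256.0], [310.5, 257.0], [309.5, 258.0], [307.5, 259.0], [302.5, 261.0], [299.5, 262.0]]
right edge du/dv [3.4000e-02 2.9863e+02] 3 40
10 j 0 slope -0.18 lo [291.3 251. ] hi [297.  219.3] 10 j 1 slope -0.173 lo [287.  261.2] hi [292.4 229.7] nose end [281.  263.6] tip [280.5 267. ]
13 j 0 slope -0.263 lo [290.  250.8] hi [298.1 220. ] 13 j 1 slope -0.259 lo [285.7 261. ] hi [293.6 230.4] nose end [279. 263.] tip [278.2 266.2]
16 j 0 slope -0.352 lo [288.8 250.5] hi [299.2 220.7] 16 j 1 slope -0.349 lo [284.4 260.7] hi [294.7 231.1] nose end [277.1 262.2] tip [276.  265.4]
19 j 0 slope -0.446 lo [287.5 250.2] hi [300.3 221.4] 19 j 1 slope -0.446 lo [283.1 260.4] hi [295.8 231.8] nose end [275.1 261.4] tip [273.8 264.5]
22 j 0 slope -0.547 lo [286.2 249.9] hi [301.4 222.2] 22 j 1 slope -0.551 lo [281.8 260.1] hi [296.9 232.6] nose end [273.2 260.5] tip [271.6 263.5]
25 j 0 slope -0.657 lo [284.9 249.5] hi [302.3 223. ] 25 j 1 slope -0.664 lo [280.5 259.7] hi [297.9 233.4] nose end [271.3 259.6] tip [269.5 262.5]
crop 241 196
```

View pics/g3.png

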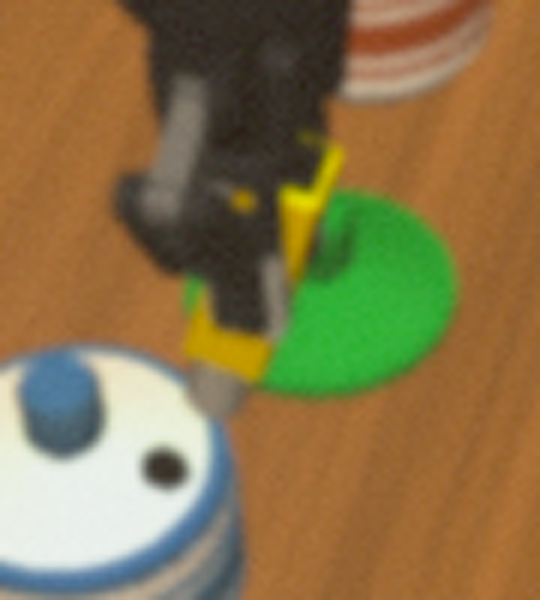

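```bash
cat > fit2.py <<'E'
from fit import *
import sys
from scipy.ndimage import map_coordinates
b=camera('side');P0=get_state()["position"];proj,_,_,box,_=fit(b,P0)
C=b['color'].astype(float);Y=np.minimum(C[...,0],C[...,1])-C[...,2]
c=proj(P0+[0,0,.046])[0]
# right boundary, subpixel
pts=[]
for r in range(int(c[1])-25,int(c[1])+22):
    u0=int(c[0])-22;row=Y[r,u0:u0+50];pk=row.max()
    if pk<90: continue
    i=np.where(row>pk/2)[0].max()
    if i>=49: continue
    pts.append((u0+i+(row[i]-pk/2)/(row[i]-row[i+1]),r,round(pk)))
pts=np.array(pts);print(pts.round(1).tolist())
def pred(a,dx,rows):
    q=proj(box(a,dx,0,.038,.12,.012));L=[]
    h=cv2.convexHull(q.astype(np.float32))[:,0];out=[]
    for r in rows:
        xs=[]
        for A,B in zip(h,np.roll(h,-1,0)):
            if (A[1]-r)*(B[1]-r)<=0 and A[1]!=B[1]: xs.append(A[0]+(r-A[1])/(B[1]-A[1])*(B[0]-A[0]))
        out.append(max(xs) if xs else np.nan)
    return np.array(out)
f=lambda p:np.nan_to_num(pred(np.radians(p[0]),p[1]/1000,pts[:,1])-pts[:,0],nan=3)
s=least_squares(f,[16,0],loss='soft_l1',f_scale=.4,diff_step=1e-3);print('tilt,dx mm',s.x.round(2),'res',s.fun.round(1).tolist())
for a in(13,16,19,22): print(a,least_squares(lambda p:f([a,p[0]]),[0],loss='soft_l1',f_scale=.4,diff_step=1e-3).cost.round(2))
E
python3 fit2.py
```

```text
[[298.8, 220.0, 128.0], [298.4, 221.0, 170.0], [298.3, 222.0, 182.0], [297.9, 223.0, 184.0], [297.7, 224.0, 174.0], [297.1, 225.0, 170.0], [296.7, 226.0, 170.0], [296.6, 227.0, 175.0], [295.7, 228.0, 189.0], [295.3, 229.0, 213.0], [294.7, 230.0, 203.0], [294.5, 231.0, 171.0], [311.1, 232.0, 153.0], [293.3, 233.0, 153.0], [292.8, 234.0, 153.0], [292.6, 235.0, 149.0], [292.4, 236.0, 147.0], [292.0, 237.0, 141.0], [291.7, 238.0, 136.0], [291.8, 239.0, 130.0], [291.6, 240.0, 121.0], [291.5, 241.0, 114.0], [291.2, 242.0, 91.0], [275.5, 245.0, 95.0], [275.5, 246.0, 109.0], [275.6, 247.0, 120.0], [275.6, 248.0, 138.0], [276.0, 249.0, 149.0], [276.9, 250.0, 150.0], [279.7, 251.0, 155.0], [284.0, 252.0, 153.0], [285.8, 253.0, 156.0], [286.1, 254.0, 155.0], [285.8, 255.0, 156.0], [285.4, 256.0, 158.0], [285.0, 257.0, 155.0], [284.7, 258.0, 147.0]]
tilt,dx mm [18.56  0.  ] res [-1.8, 0.9, 1.6, 1.5, 1.3, 1.5, 1.4, 1.1, 1.6, 1.6, 1.8, 1.5, -15.5, 1.8, 2.0, 1.7, 1.4, 1.5, 1.3, 0.8, 0.6, 0.2, 0.1, 14.5, 14.0, 13.6, 13.1, 12.2, 10.9, 7.7, 3.0, 0.7, 0.0, -0.2, -0.2, -0.2, -0.3]
13 58.65
16 52.14
19 50.58
22 59.42
```

```bash
cat > off.py <<'E'
from h import *
O=np.load('pics/side.npz');K=O['mtx'];R=O['rotation'];E=O['eye']
def proj(p):
    q=(np.atleast_2d(p)-E)@R;return np.c_[K[0,0]*q[:,0]/-q[:,2]+K[0,2],K[1,1]*q[:,1]/q[:,2]+K[1,2]]
def edges(C,rows,u0,u1):
    C=C.astype(float);Y=np.minimum(C[...,0],C[...,1])-C[...,2]
    for r in rows:
        row=Y[r,u0:u1];pk=row.max();bg=40;h=(pk+bg)/2
        if pk<100: print(r,'-');continue
        w=np.where(row>h)[0];i,j=w.max(),w.min()
        print(r,'L',round(u0+j-(row[j]-h)/(row[j]-row[j-1]),1),'R',round(u0+i+(row[i]-h)/(row[i]-row[i+1]),1),round(pk))
def corners(P,a,s0=.038,s1=.12,h=.012):
    ca,sa=np.cos(np.radians(a)),np.sin(np.radians(a));ax=np.array([-sa,0,ca]);ex=np.array([ca,0,sa])
    t=np.array(P)-.081*ax
    return {(s,i,j):proj(t+s*ax+i*h*ex+[0,j*h,0])[0].round(1) for s in(s0,s1) for i in(-1,1) for j in(-1,1)}
print('upright');edges(O['color'],range(122,162),385,425)
for k,v in corners([.4355,-.3025,.088],0).items():print(k,v)
print('g1');edges(np.load('pics/g1.npz')['color'],range(98,140),395,440)
for a in(16,20):
  for k,v in corners([.4126,-.301,.1673],a).items():
    if k[2]==1 or k[1]==-1: print(a,k,v)
E
python3 off.py
```

```text
upright
122 -
123 -
124 -
125 -
126 -
127 L 399.0 R 411.0 115
128 L 398.9 R 410.9 142
129 L 398.3 R 410.8 152
130 L 398.3 R 410.3 179
131 L 398.3 R 409.8 181
132 L 398.5 R 409.4 178
133 L 398.4 R 409.3 159
134 L 398.2 R 408.9 150
135 L 397.8 R 408.6 148
136 L 397.7 R 408.4 148
137 L 397.4 R 408.3 147
138 L 397.5 R 408.3 149
139 L 397.4 R 408.3 147
140 L 397.3 R 408.5 148
141 L 397.4 R 408.5 149
142 L 397.1 R 408.5 147
143 L 396.9 R 407.9 149
144 L 396.5 R 408.0 147
145 L 396.5 R 407.8 147
146 L 396.5 R 407.7 151
147 L 396.4 R 407.6 151
148 L 396.4 R 407.7 147
149 L 396.2 R 407.5 147
150 L 396.0 R 407.1 151
151 L 395.7 R 406.9 146
152 L 395.6 R 406.9 147
153 L 395.5 R 406.6 146
154 L 395.4 R 406.5 147
155 L 395.3 R 406.3 148
156 L 395.2 R 406.2 147
157 L 395.1 R 405.6 148
158 L 395.5 R 405.7 146
159 L 395.9 R 405.4 138
160 L 401.1 R 405.1 115
161 -
(0.038, -1, -1) [406.2 155.6]
(0.038, -1, 1) [404.7 161.6]
(0.038, 1, -1) [396.4 154.1]
(0.038, 1, 1) [394.7 160. ]
(0.12, -1, -1) [410.4 127. ]
(0.12, -1, 1) [408.8 132.9]
(0.12, 1, -1) [400.  125.5]
(0.12, 1, 1) [398.3 131.3]
g1
98 -
99 -
[... 332 characters left out ...]
 135
123 L 405.7 R 409.1 138
124 L 405.4 R 409.1 144
125 L 404.8 R 409.8 144
126 L 404.5 R 412.9 146
127 L 404.2 R 415.6 147
128 L 403.6 R 415.7 148
129 L 403.4 R 415.5 150
130 L 403.2 R 415.1 149
131 L 405.0 R 414.4 145
132 L 407.1 R 413.8 143
133 L 409.4 R 413.5 136
134 L 410.5 R 413.2 105
135 -
136 -
137 -
138 -
139 -
16 (0.038, -1, -1) [414.6 129.6]
16 (0.038, -1, 1) [413.1 135.5]
16 (0.038, 1, 1) [403.4 131.6]
16 (0.12, -1, -1) [429.7 100.6]
16 (0.12, -1, 1) [428.4 106.4]
16 (0.12, 1, 1) [418.  102.2]
20 (0.038, -1, -1) [413.3 129.4]
20 (0.038, -1, 1) [411.8 135.3]
20 (0.038, 1, 1) [402.3 130.8]
20 (0.12, -1, -1) [430.6 101.4]
20 (0.12, -1, 1) [429.3 107.2]
20 (0.12, 1, 1) [419.3 102.4]
```

>>> {"fn": "servo_tool", "kwargs": {
  "series": [
    [-20, -40, 0, 0, 0],
    [-20, -153, 448, 0, 0],
    [-20, -153, 448, 0, 0],
    [-20, -153, 448, 0, 0],
    [-20, -153, 448, 0, 0],
    [-20, -153, 448, 0, 0],
    [-20, -153, 448, 0, 0],
    [-20, -153, 448, 0, 0]
  ]
}}

```text
t: 19.35
position: [0.445, -0.1956, 0.1609]
orientation: [[0.001, 1.0, 0.001], [-0.001, 0.001, -1.0], [-1.0, 0.001, 0.001]]
force: [1.6, -1.1, -1.6]
finger_gap: 0.0234
```

```bash
python3 -c "
from h import *
go(.418,-.3025,.13)"
```

```text
t 19.35 pos [ 0.445  -0.1956  0.1609] tool y az 0.0 F [ 1.6 -1.1 -1.6] gap 0.0234 shift mm [ 30.9 -27.1 106.9]
```

>>> {"fn": "servo_tool", "kwargs": {
  "series": [
    [0, -27, 107, 0, 0],
    [0, -27, 107, 0, 0],
    [0, -27, 107, 0, 0],
    [0, -27, 107, 0, 0],
    [36, -27, 107, 0, 0],
    [36, -27, 107, 0, 0],
    [36, -27, 107, 0, 0],
    [36, -27, 107, 0, 0]
  ]
}}

```text
t: 20.15
position: [0.4198, -0.3003, 0.1258]
orientation: [[0.001, 1.0, 0.002], [-0.001, 0.002, -1.0], [-1.0, 0.001, 0.001]]
force: [0.1, -1.0, -2.1]
finger_gap: 0.0234
```

```bash
cat > g.py <<'E'
from off import corners
from h import *
from off import edges
import sys
b=camera('side');go(.418,-.3025,.062);P=get_state()["position"]+[0,0,.0462]
for a in(12,16,20):
  c=corners(P,a);print(a,{k:v.tolist() for k,v in c.items() if k in((.038,-1,1),(.12,-1,1),(.038,1,1),(.12,-1,-1))})
l=c[(.038,1,1)][0];t=c[(.12,-1,-1)][1]
edges(b['color'],range(int(t)-4,int(t)+46),int(l)-14,int(l)+int(sys.argv[1]) if len(sys.argv)>1 else int(l)+40)
np.savez('pics/last',color=b['color'])
E
sed -i '/^print(.upright/,$d' off.py; python3 g.py
```

```text
t 20.2 pos [ 0.4198 -0.3005  0.1259] tool y az 0.1 F [ 0.8 -0.1 -1.2] gap 0.0235 shift mm [63.9 -1.9  1.9]
12 {(0.038, -1, 1): [411.6, 133.6], (0.038, 1, 1): [401.5, 130.2], (0.12, -1, -1): [425.6, 97.5], (0.12, -1, 1): [424.3, 103.3]}
16 {(0.038, -1, 1): [410.2, 133.4], (0.038, 1, 1): [400.4, 129.5], (0.12, -1, -1): [426.7, 98.3], (0.12, -1, 1): [425.3, 104.1]}
20 {(0.038, -1, 1): [408.9, 133.1], (0.038, 1, 1): [399.4, 128.7], (0.12, -1, -1): [427.6, 99.1], (0.12, -1, 1): [426.3, 104.9]}
95 -
96 -
97 -
98 -
99 -
100 -
101 L 421.0 R 424.4 113
102 L 419.9 R 424.0 165
103 L 419.8 R 423.8 182
104 L 419.7 R 423.4 163
105 L 419.6 R 422.8 142
106 L 419.6 R 422.5 132
107 L 419.6 R 421.9 126
108 L 419.4 R 421.6 119
109 L 418.9 R 421.3 117
110 L 418.4 R 420.9 115
111 L 418.1 R 420.4 110
112 -
113 -
114 -
115 -
116 -
117 -
118 L 404.1 R 406.4 117
119 L 403.6 R 406.2 129
120 L 403.2 R 406.2 135
121 L 402.8 R 406.0 143
122 L 402.3 R 406.5 144
123 L 402.0 R 407.2 145
124 L 401.5 R 410.7 147
125 L 401.1 R 412.6 147
126 L 400.5 R 412.7 146
127 L 400.2 R 412.5 146
128 L 400.3 R 411.9 147
129 L 401.8 R 411.4 148
130 L 405.0 R 410.8 146
131 L 406.6 R 410.5 135
132 -
133 -
134 -
135 -
136 -
137 -
138 -
139 -
140 -
141 -
142 -
143 -
144 -
```

>>> {"fn": "servo_tool", "kwargs": {
  "series": [
    [10, -2, 2, 0, 0],
    [30, -2, 2, 0, 0],
    [50, -2, 2, 0, 0],
    [64, -2, 2, 0, 0],
    [64, -2, 2, 0, 0],
    [64, -5, 2, 0, 0],
    [64, -7, 2, 0, 0],
    [64, -9, 2, 0, 0]
  ]
}}

```text
t: 21.0
position: [0.4116, -0.3037, 0.0618]
orientation: [[0.005, 1.0, -0.0], [-0.003, 0.0, -1.0], [-1.0, 0.005, 0.003]]
force: [7.8, -0.3, -2.4]
finger_gap: 0.0235
```

>>> {"fn": "servo_tool", "kwargs": {
  "series": [
    [0, -2, 0, 0, 0],
    [0, -4, 0, 0, 0],
    [0, -6, 0, 0, 0],
    [0, -7, 0, 0, 0],
    [0, -7, 0, 0, 0],
    [0, -7, 0, 0, 0],
    [0, -7, 0, 0, 0],
    [0, -7, 0, 0, 0]
  ],
  "grip_force": 30
}}

```text
t: 21.8
position: [0.4051, -0.304, 0.0621]
orientation: [[0.006, 1.0, 0.0], [-0.004, 0.0, -1.0], [-1.0, 0.006, 0.004]]
force: [6.0, 0.6, -1.6]
finger_gap: 0.0232
```

```bash
python3 g.py
```

```text
t 21.85 pos [ 0.4051 -0.304   0.0621] tool y az 0.0 F [ 6.1  0.2 -1.5] gap 0.0235 shift mm [ 0.2 12.9 -1.5]
12 {(0.038, -1, 1): [414.6, 156.3], (0.038, 1, 1): [405.0, 153.0], (0.12, -1, -1): [428.2, 122.7], (0.12, -1, 1): [426.9, 128.6]}
16 {(0.038, -1, 1): [413.3, 156.1], (0.038, 1, 1): [403.9, 152.3], (0.12, -1, -1): [429.2, 123.4], (0.12, -1, 1): [427.9, 129.3]}
20 {(0.038, -1, 1): [412.0, 155.8], (0.038, 1, 1): [402.9, 151.6], (0.12, -1, -1): [430.1, 124.2], (0.12, -1, 1): [428.9, 130.1]}
120 -
121 -
122 -
123 -
124 -
125 -
126 -
127 L 422.6 R 427.7 123
128 L 422.6 R 427.5 160
129 L 422.7 R 427.5 170
130 L 422.7 R 427.5 156
131 L 422.6 R 426.9 141
132 L 422.6 R 426.3 140
133 L 422.4 R 425.7 134
134 L 422.1 R 425.2 129
135 L 421.6 R 424.4 120
136 L 421.2 R 423.6 112
137 -
138 L 407.5 R 410.2 108
139 L 407.3 R 410.2 121
140 L 406.8 R 410.0 133
141 L 406.4 R 409.8 136
142 L 405.6 R 409.7 145
143 L 405.1 R 409.6 146
144 L 404.4 R 409.3 145
145 L 403.8 R 409.4 147
146 L 403.6 R 409.8 150
147 L 402.7 R 411.6 149
148 L 402.4 R 414.0 148
149 L 402.1 R 414.3 150
150 L 402.3 R 413.9 150
151 L 403.9 R 413.2 150
152 L 406.0 R 412.4 145
153 L 407.4 R 411.6 137
154 L 408.3 R 411.2 112
155 -
156 -
157 -
158 -
159 -
160 -
161 -
162 -
163 -
164 -
165 -
166 -
167 -
168 -
169 -
```

>>> {"fn": "servo_tool", "kwargs": {
  "series": [
    [-4, 2, 0, 0, 0],
    [-20, 2, 0, 0, 0],
    [-45, 2, 0, 0, 0],
    [-64, 2, 0, 0, 0],
    [-64, 2, 0, 0, 0],
    [-64, 2, 0, 0, 0],
    [-64, 2, 0, 0, 0],
    [-64, 2, 0, 0, 0]
  ],
  "grip_force": 50
}}

```text
t: 22.65
position: [0.4042, -0.3022, 0.1234]
orientation: [[-0.002, 1.0, 0.001], [0.001, 0.001, -1.0], [-1.0, -0.002, -0.001]]
force: [-0.2, -0.2, -1.2]
finger_gap: 0.0235
```

```bash
python3 g.py | grep -v -- '-$'
```

```text
t 22.7 pos [ 0.4043 -0.3023  0.1236] tool y az 0.0 F [-0.6  0.  -1.9] gap 0.0238 shift mm [61.5 13.8  0.2]
12 {(0.038, -1, 1): [418.4, 135.0], (0.038, 1, 1): [408.3, 131.6], (0.12, -1, -1): [432.7, 99.0], (0.12, -1, 1): [431.5, 104.8]}
16 {(0.038, -1, 1): [417.0, 134.8], (0.038, 1, 1): [407.2, 130.9], (0.12, -1, -1): [433.8, 99.8], (0.12, -1, 1): [432.5, 105.5]}
20 {(0.038, -1, 1): [415.6, 134.5], (0.038, 1, 1): [406.2, 130.1], (0.12, -1, -1): [434.7, 100.6], (0.12, -1, 1): [433.5, 106.4]}
103 L 426.6 R 430.8 115
104 L 426.6 R 431.1 158
105 L 426.8 R 431.2 173
106 L 426.7 R 430.9 159
107 L 426.7 R 430.1 146
108 L 426.7 R 429.6 134
109 L 426.4 R 428.9 122
110 L 426.2 R 428.4 116
116 L 411.1 R 414.0 100
117 L 410.7 R 413.7 117
118 L 410.2 R 413.6 127
119 L 409.7 R 413.4 136
120 L 409.5 R 413.2 143
121 L 408.6 R 413.2 143
122 L 408.2 R 413.1 146
123 L 407.6 R 413.1 147
124 L 406.8 R 413.6 146
125 L 406.6 R 414.9 148
126 L 405.9 R 418.0 148
127 L 405.5 R 417.9 147
128 L 405.4 R 417.7 149
129 L 406.1 R 417.1 148
130 L 408.0 R 416.5 146
131 L 410.1 R 416.0 145
132 L 411.4 R 415.5 137
```

>>> {"fn": "servo_tool", "kwargs": {
  "series": [
    [-35, 0, -20, 0, 0],
    [-35, 168, -450, 0, 0],
    [-35, 168, -450, 0, 0],
    [-35, 168, -450, 0, 0],
    [-35, 168, -450, 0, 0],
    [-35, 168, -450, 0, 0],
    [-35, 168, -450, 0, 0],
    [-35, 168, -450, 0, 0]
  ]
}}

```text
t: 23.5
position: [0.5321, 0.0454, 0.1589]
orientation: [[-0.001, 1.0, 0.001], [-0.0, 0.001, -1.0], [-1.0, -0.001, 0.0]]
force: [1.0, -0.9, -0.3]
finger_gap: 0.0233
```

```bash
python3 -c "
from h import *
go(.572,.148,.136)"
```

```text
t 23.5 pos [0.5321 0.0454 0.1589] tool y az 0.0 F [ 1.  -0.9 -0.3] gap 0.0233 shift mm [  22.9   40.  -102.5]
```

>>> {"fn": "servo_tool", "kwargs": {
  "series": [
    [0, 40, -103, 0, 0],
    [0, 40, -103, 0, 0],
    [0, 40, -103, 0, 0],
    [10, 40, -103, 0, 0],
    [23, 40, -103, 0, 0],
    [23, 40, -103, 0, 0],
    [23, 40, -103, 0, 0],
    [23, 40, -103, 0, 0]
  ]
}}

```text
t: 24.3
position: [0.572, 0.1452, 0.1368]
orientation: [[0.001, 1.0, -0.001], [-0.0, -0.001, -1.0], [-1.0, 0.001, 0.0]]
force: [-0.4, 0.7, -1.6]
finger_gap: 0.0235
```

```bash
python3 g.py 50| grep -v -- '-$'; python3 -c "
from off import proj
from h import *
P=get_state()['position']
C=np.load('pics/last.npz')['color'].astype(int)
dk=C.max(-1)<75;v,u=np.mgrid[0:480,0:640];d=proj([.609,.148,.0822])[0];m=dk&(np.hypot(u-d[0],v-d[1])<9);print('dot pred',d,'obs',u[m].mean(),v[m].mean(),m.sum())
for a in(16,20):
  s=np.radians(a);ax=np.array([-np.sin(s),0,np.cos(s)]);t=P+[0,0,.0462]-.081*ax;print(a,'tip',t,proj(t)[0],'nose end',proj(t+.01*ax)[0])
c=proj(P)[0].astype(int);l,t=c-[50,55];print(l,t);cv2.imwrite('pics/g4.png',cv2.resize(C[t:t+90,l:l+90,::-1].astype(np.uint8),None,fx=6,fy=6,interpolation=cv2.INTER_CUBIC))
"
```

```text
t 24.35 pos [0.5721 0.1455 0.137 ] tool y az -0.0 F [ 0.8  0.  -2. ] gap 0.0235 shift mm [  74.9 -153.9  448.1]
12 {(0.038, -1, 1): [285.7, 262.2], (0.038, 1, 1): [272.5, 257.6], (0.12, -1, -1): [297.3, 221.2], (0.12, -1, 1): [292.8, 231.6]}
16 {(0.038, -1, 1): [284.0, 261.9], (0.038, 1, 1): [270.9, 256.7], (0.12, -1, -1): [298.8, 222.1], (0.12, -1, 1): [294.3, 232.5]}
20 {(0.038, -1, 1): [282.3, 261.5], (0.038, 1, 1): [269.4, 255.8], (0.12, -1, -1): [300.2, 223.1], (0.12, -1, 1): [295.7, 233.5]}
222 L 294.1 R 298.6 105
223 L 295.5 R 298.4 156
224 L 295.5 R 298.6 171
225 L 295.1 R 298.3 173
226 L 294.6 R 297.9 175
227 L 294.3 R 297.7 183
228 L 294.0 R 297.1 175
229 L 287.5 R 296.6 174
230 L 287.3 R 296.0 202
231 L 287.5 R 295.5 211
232 L 287.8 R 295.2 206
233 L 287.7 R 294.7 178
234 L 287.5 R 294.1 156
235 L 287.6 R 293.0 154
236 L 287.6 R 292.5 153
237 L 287.6 R 292.3 151
238 L 287.6 R 291.6 148
239 L 287.9 R 291.3 143
240 L 288.2 R 291.0 140
241 L 288.3 R 290.6 121
245 L 271.2 R 274.6 118
246 L 271.5 R 274.5 149
247 L 271.3 R 274.6 153
248 L 270.9 R 274.7 153
249 L 270.5 R 274.8 153
250 L 270.2 R 275.1 156
251 L 269.7 R 275.9 155
252 L 269.3 R 277.3 157
253 L 268.7 R 281.6 157
254 L 268.8 R 283.1 157
255 L 269.9 R 283.4 155
256 L 273.0 R 283.0 155
257 L 275.1 R 282.6 155
258 L 277.0 R 282.1 153
259 L 278.3 R 281.9 140
dot pred [268.67303609 274.09237717] obs 267.93333333333334 273.73333333333335 15
16 tip [0.59446715 0.14552854 0.1053445 ] [275.66235718 266.54820053] nose end [276.70988511 263.38260104]
20 tip [0.59984416 0.14552854 0.1070916 ] [272.73879484 265.31887167] nose end [274.12503462 262.29497918]
236 202
```

View pics/g4.png

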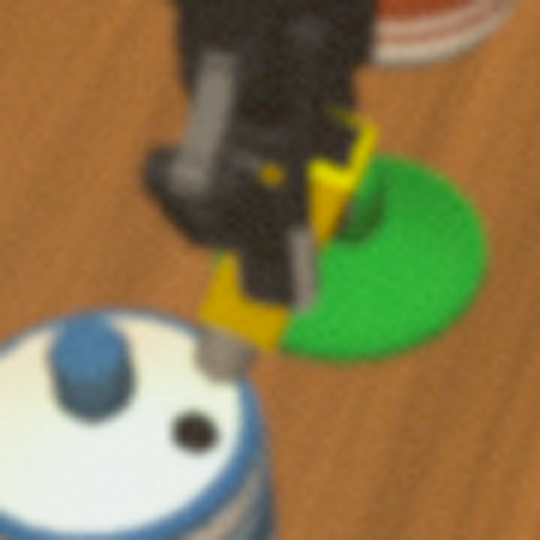

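>>> {"fn": "servo_tool", "kwargs": {
  "series": [
    [0, 0, -3, 0, 0],
    [5, 1.8, -3, 0, 0],
    [10, 3.6, -3, 0, 0],
    [14, 5.1, -3, 0, 0],
    [18, 6.6, -3, 0, 0],
    [20, 7.3, -3, 0, 0],
    [20, 7.3, -3, 0, 0],
    [20, 7.3, -3, 0, 0]
  ]
}}

```text
t: 25.15
position: [0.5792, 0.1494, 0.1165]
orientation: [[0.0, 1.0, 0.001], [-0.0, 0.001, -1.0], [-1.0, 0.0, 0.0]]
force: [-0.5, 0.1, -1.7]
finger_gap: 0.0233
```

```bash
cat > fr.py <<'E'
from h import *
go(.5813,.1485,.1121);F=[];Q=[]
for i in range(8): camera('side');s=get_state();F.append(s['force']);Q.append(s['position'])
print('meanF',np.mean(F,0).round(2),np.std(F,0).round(2),'pos',(np.mean(Q,0)*1000).round(1))
E
python3 fr.py
```

```text
t 25.15 pos [0.5792 0.1494 0.1165] tool y az 0.0 F [-0.5  0.1 -1.7] gap 0.0233 shift mm [4.4 2.1 0.9]
meanF [-0.13  0.2  -1.74] [0.53 0.4  0.76] pos [579.2 149.4 116.6]
```

>>> {"fn": "servo_tool", "kwargs": {
  "series": [
    [0, 0, 0.9, 0, 0],
    [1, 0.4, 0.9, 0, 0],
    [2, 0.8, 0.9, 0, 0],
    [3, 1.1, 0.9, 0, 0],
    [3.8, 1.4, 0.9, 0, 0],
    [3.8, 1.4, 0.9, 0, 0],
    [3.8, 1.4, 0.9, 0, 0],
    [3.8, 1.4, 0.9, 0, 0]
  ]
}}

```text
t: 26.35
position: [0.5805, 0.1485, 0.1127]
orientation: [[-0.0, 1.0, 0.001], [-0.0, 0.001, -1.0], [-1.0, -0.0, 0.0]]
force: [0.1, -0.5, -1.4]
finger_gap: 0.0236
```

```bash
python3 fr.py
```

```text
t 26.35 pos [0.5805 0.1485 0.1127] tool y az 0.0 F [ 0.1 -0.5 -1.4] gap 0.0236 shift mm [ 0.6  0.8 -0. ]
meanF [-0.36 -0.09 -1.32] [0.38 0.46 0.39] pos [580.5 148.5 112.7]
```

>>> {"fn": "servo_tool", "kwargs": {
  "series": [
    [1, 0.4, 0, 0, 0],
    [2, 0.7, 0, 0, 0],
    [2, 0.7, 0, 0, 0],
    [2, 0.7, 0, 0, 0],
    [2, 0.7, 0, 0, 0],
    [2, 0.7, 0, 0, 0],
    [2, 0.7, 0, 0, 0],
    [2, 0.7, 0, 0, 0]
  ]
}}

```text
t: 27.55
position: [0.5812, 0.1485, 0.1107]
orientation: [[0.0, 1.0, 0.001], [-0.0, 0.001, -1.0], [-1.0, 0.0, 0.0]]
force: [-0.8, -0.6, 0.5]
finger_gap: 0.0235
```

```bash
python3 fr.py
```

```text
t 27.55 pos [0.5812 0.1485 0.1107] tool y az 0.0 F [-0.8 -0.6  0.5] gap 0.0235 shift mm [-1.4  0.1 -0. ]
meanF [-0.88 -0.23  0.46] [0.36 0.54 0.24] pos [581.3 148.5 110.7]
```

>>> {"fn": "servo_tool", "kwargs": {
  "series": [
    [1, 0.35, 0, 0, 0],
    [1.9, 0.7, 0, 0, 0],
    [1.9, 0.7, 0, 0, 0],
    [1.9, 0.7, 0, 0, 0],
    [1.9, 0.7, 0, 0, 0],
    [1.9, 0.7, 0, 0, 0],
    [1.9, 0.7, 0, 0, 0],
    [1.9, 0.7, 0, 0, 0]
  ]
}}

```text
t: 28.75
position: [0.5819, 0.1485, 0.1088]
orientation: [[0.0, 1.0, 0.001], [-0.0, 0.001, -1.0], [-1.0, 0.0, 0.0]]
force: [-1.0, -1.3, 1.5]
finger_gap: 0.0234
```

```bash
python3 fr.py; python3 g.py 50| grep -v -- '-$'; python3 -c "
from off import proj
from h import *
P=get_state()['position'];C=np.load('pics/last.npz')['color']
c=proj([.61,.148,.085])[0].astype(int);l,t=c-[50,60];print(l,t);cv2.imwrite('pics/g5.png',cv2.resize(C[t:t+100,l:l+100,::-1],None,fx=6,fy=6,interpolation=cv2.INTER_CUBIC))
"
```

```text
t 28.75 pos [0.5819 0.1485 0.1088] tool y az 0.0 F [-1.  -1.3  1.5] gap 0.0234 shift mm [-3.3 -0.6 -0. ]
meanF [-1.12 -0.57  1.25] [0.32 0.44 0.46] pos [581.9 148.5 108.8]
t 29.2 pos [0.582  0.1485 0.1088] tool y az 0.0 F [-0.9 -0.9  1.2] gap 0.0236 shift mm [  46.8 -164.3  450.9]
12 {(0.038, -1, 1): [280.9, 272.8], (0.038, 1, 1): [268.0, 268.3], (0.12, -1, -1): [291.9, 233.4], (0.12, -1, 1): [287.4, 243.8]}
16 {(0.038, -1, 1): [279.2, 272.5], (0.038, 1, 1): [266.5, 267.4], (0.12, -1, -1): [293.3, 234.3], (0.12, -1, 1): [288.8, 244.7]}
20 {(0.038, -1, 1): [277.5, 272.1], (0.038, 1, 1): [265.0, 266.5], (0.12, -1, -1): [294.7, 235.2], (0.12, -1, 1): [290.3, 245.6]}
235 L 289.9 R 292.6 146
236 L 289.9 R 292.9 167
237 L 289.6 R 292.7 172
238 L 289.3 R 292.4 172
239 L 288.8 R 292.1 167
240 L 288.5 R 291.6 166
241 L 282.4 R 291.3 169
242 L 282.0 R 290.5 200
243 L 282.0 R 289.9 206
244 L 282.6 R 289.5 208
245 L 282.6 R 289.2 181
246 L 282.4 R 288.4 157
247 L 282.4 R 287.7 153
248 L 282.4 R 287.2 151
249 L 282.6 R 286.5 151
250 L 282.7 R 286.4 146
251 L 282.8 R 285.8 141
252 L 283.0 R 285.5 137
253 L 282.9 R 285.3 112
257 L 267.9 R 270.0 101
258 L 267.8 R 269.8 134
259 L 267.4 R 269.8 145
260 L 267.1 R 269.8 152
261 L 266.7 R 270.1 154
262 L 266.3 R 270.6 153
263 L 265.9 R 272.3 154
264 L 265.6 R 275.2 158
265 L 265.5 R 277.8 156
266 L 266.6 R 277.9 155
267 L 269.0 R 277.2 153
268 L 271.2 R 276.4 153
269 L 272.2 R 275.9 108
218 213
```

View pics/g5.png

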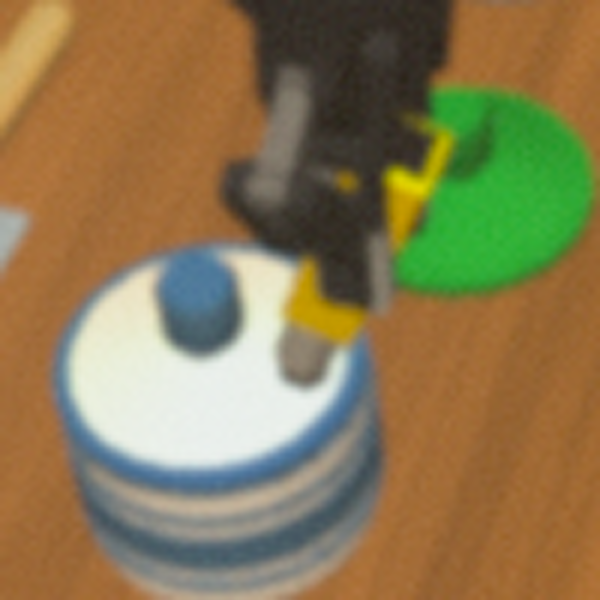

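```bash
python3 lid.py 2>/dev/null; python3 -c "
from h import *
go(.582,.1485,.1088);print(job_done())"
```

```text
t 29.2 pos [0.582  0.1485 0.1088] tool y az 0.0 F [-0.9 -0.9  1.2] gap 0.0236 shift mm [44.8 58.  -0.1]
top (array([0.63954742, 0.14337957, 0.04200382]), np.float64(0.0012010169167210245), 54) [0.0709 0.0766 0.079 ]
tilt deg [-0.03  0.69] apex-ish 0.0945 128 expect ~ 0.093484
dot [nan nan nan] 0
side (array([0.64090258, 0.14848947, 0.04596358]), np.float64(0.0010884519961597964), 145) [0.0737 0.0772 0.0792]
tilt deg [ 1.64 -0.22] apex-ish 0.0946 874 expect ~ 0.093484
dot [nan nan nan] 0
t 29.3 pos [0.5819 0.1485 0.1088] tool y az 0.0 F [-0.7 -0.9  0.7] gap 0.0234 shift mm [-0.   0.1 -0. ]
the job is handed in; nothing more can be done
None
```

The job is handed in at about 29 s. The blue lid is on the blue jar and released, and the arm is still holding the gauge pressed on that lid's black dot.

**What I did:** I set the blue-rimmed lid in the mouth of the blue-banded jar with its dot towards the robot. The moves can't tilt the tool, so I lifted the gauge part-way and pushed its nose against the rim of the stand's hole until it turned in the grip. I then brought it down along the dot's normal until the spring force was right.

**Last checks:**
- **Lid:** It sits at seated height (cone height 94.6 mm measured against 93.5 mm expected) and had not shifted after release. The side view read a steady 1.5° or so of tilt and the last top view about 0.7°, which I put down to camera error.
- **Gauge angle:** About 20–22° from the image edges, against the 20° wanted. Individual readings differ by 1–2°.
- **Foot:** About 3 N along the gauge and about 3.5–4 mm pushed in, so roughly half-way.
- **Position on the dot:** The gauge's nose covers the dot in the picture, but the red foot itself was never visible there. The last estimates of where the tip sits disagreed by about 2–3 mm; the dot's radius is 8 mm.

**What went wrong on the way:**
- The reported tool tip was about 27 mm below the real fingertips. The first grasp closed above the knob without touching the lid, and I corrected for the offset.
- The first tilt came out at only about 15°, so I went back to the stand and redid it.

I did not measure the other jar, lid and objects again at the end. No move touched them that I saw.

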